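# Unlatch the sill ventilator and set it half open

### The job

The kitchen is steaming up: unlock the ventilator on the windowsill by lifting its bolt's sprung tooth over the bump (press the thumb plate down to tip it up), sliding the bolt all the way back and letting the tooth drop down behind the bump. Then swing the vent's lever to half open, so that its pointer stands at the middle of the three marks, and leave the glass tumbler and the wooden bowl on either side of the vent standing where they are.

Things in the scene. Friction and masses are not known exactly. Their poses are not given: they have to be found in the camera images.
- vent: Ventilator: flat white housing fixed on the sill, 30 mm high, spanning x -80..85, y -170..165 mm in its own frame; origin on its underside. Its -x edge faces the robot. On it: a steel bolt along y (bar 16 mm thick, at x -55, z 42..58 mm) that unlocks towards -y, a rocking catch on the bolt, a black lever at the +y end, three dark ridge marks, and louvre slats at the back that the lever turns.
- bump (a point): Centre of the top of the fixed bump: a steel block 20 (x) by 12 (y) by 8 mm high with upright faces, its top 38 mm above the sill, at vent x -2.5, y -39 mm. It stands in the way of the catch's tooth.
- bolt (a joint): Travel of the bolt, m: 0 fully locked (its tongue end, at vent y +65 mm, keeps the lever from swinging); grows as it slides towards the vent's -y; 0.080 at the rear stop. Starts at 0 to 0.006. With the tooth down the bump blocks it at about 0.008; the tooth is wholly past the bump from 0.050 on. Friction about 2 N.
- catch (a joint): Tilt of the catch about a line along the bolt (parallel to vent y, at x -55, z 50 mm), rad: 0 at rest, tooth down; grows as the thumb plate is pressed and the tooth (15 x 30 mm, 45 to 60 mm behind that line) lifts; stop at 0.30. The tooth clears the bump from 0.14; aim for 0.18 to 0.27. A spring returns it: 2 N to start, 5 N at 0.3, at the plate's middle.
- thumb_plate (a point): Middle of the top of the thumb plate, the catch's robot-side end: dark steel, 44 (x) by 60 (y) mm, 62 mm above the sill at rest, at vent x -115, y -10 mm minus the bolt's travel; free air below. Fences 12 mm high at its two y ends, 50 mm apart inside: shut fingertips between them press about 11 mm down and push by a fence. Axes tilt with the catch.
- lever (a joint): Angle of the lever about its upright axis, rad: 0 shut, handle pointing to vent -x (the robot), pointer to +x; grows as the handle swings towards vent -y (counter-clockwise from above) and the pointer towards +y; 0.785 half open; 1.571 full open (stop). Starts at 0 to 0.12. Takes about 2.5 N at the knob and stays where it is left.
- lever_knob (a point): Top centre of the lever's upright black knob, 22 mm in diameter, 58 to 100 mm above the sill, 95 mm from the lever's axis. Under it the lever's bar, 18 mm wide, 46 to 58 mm above the sill, reaches 107 mm from the axis; on the other side a pointer 8 mm wide reaches 50 mm from the axis.
- lever_axis (a point): Point on the lever's upright axis, 58 mm above the sill (vent x = 5, y = 85 mm).
- half_mark (a point): Top of the middle one of the three ridge marks (shut, half, full), 66 mm from the lever's axis at 45 degrees between the vent's +x and +y.
- tumbler: Glass tumbler, 76 mm wide, 100 mm tall, beside the vent's +y end, standing upright on the sill; origin at the centre of its underside. To be left alone
- wood_bowl: Wooden bowl, 100 mm wide, 50 mm tall, beside the vent's -y end, standing upright on the sill; origin at the centre of its underside. To be left alone

How it is judged:
By the outcome, as a careful person would: the job done as asked, in the order asked, and still so for the second after the job is handed in, with the robot touching nothing.
It also fails if it takes over 48 s, if anything falls off the work surface, if the arm or the gripper's body presses on something with over 40 N, if the wrist force passes 120 N, or if a joint passes its speed limit or range.

### The arm

A 6-joint arm with a two-finger parallel gripper is mounted at the origin on the work surface. World frame = base frame: x ahead of the robot, y to its left, z up, the work surface at z = 0. Lengths are in m, angles in rad, forces in N, time in s.
With the tool pointing down it reaches from about 0.3 to 0.875 m from the base axis. Payload 6.4 kg.
Tool frame: the origin (TCP) lies where the fingers leave the gripper's body, on its centre line; the fingertips stand 73 mm ahead of it and the grasp point (between the pads) lies 54 mm ahead of it; z points along the fingers, y is the line along which they close (so a half turn about z gives the same grasp; the last joint's range is limited). The gripper opens to 85 mm and grips with 20 to 120 N. Pads are 22 mm wide; open, the fingers measure 114 mm over their backs; the gripper's body (76 mm by 85 mm) begins 54 mm behind the grasp point. The pads swing forward as they close: fully open they stand 13 mm farther back than shut.
Start: joints at [1.108, 0.181, 1.607, -0, 1.354, -0.206], TCP at [0.146, 0.556, 0.304] pointing down, gripper open.
Joint ranges: [-2.99, 2.99], [-0.89, 2.07], [0.3, 2.58], [-1.14, 4.28], [0, 2.63], [-3.12, 3.12]. Speed limits (rad/s): [2.57, 2.57, 3.01, 3.14, 3.14, 3.14].

### API

Orientations are given as a unit quaternion [w, x, y, z].
In Python, from bench import ctrl gives the robot as it stands.
- The arm moves only by the tool carry_out, never from a script. Its argument "steps" is one flat list of numbers, 7 for each row, row after row: the shift along the tool's x, y, z in m, then the turn, a rotation vector about the tool's x, y, z in rad, then the opening, from 0 (shut) to 1 (fully open). In form: [dx, dy, dz, wx, wy, wz, claw, dx, dy, dz, wx, wy, wz, claw, ...]. A call has 1 to 20 rows; each row is the pose to reach, as a shift and turn from the pose commanded when the call began, along the tool's axes at that moment; what a row does not reach only later rows make up. A row lasts 1/10 s, in which the tool goes at most 50 mm and 8.59 degrees, less where a joint would pass 70% of its speed; a pose out of reach is approached as far as the arm can. A call with a gripper value outside its range is refused whole. The fingers move at their own pace and stop on an object; the grip force is fixed at half the most. Time passes only in rows, so rows that repeat a pose let the fingers close. It gives the time, the measured TCP pose, the force, the opening and the grip force at its end, in the units of the state.
- ctrl.get_obs(): the state, without advancing time (a new reading comes with each control period).
- ctrl.camera(name): name is "scene" or "top"; returns the picture (400x640x3 uint8, red, green, blue); there is no depth.
- ctrl.camera_params(name): a dict with "vertical_fov" (degrees; the focal length in pixels is half the picture's height over the tangent of half this angle, whatever the lens; pixels are square), "cx", "cy" (the principal point, pixels), "cam_to_world" (4x4, takes a point from camera to world coordinates). Camera axes: x right, y down, z forward; pixel columns grow to the right and rows downward; lengths in m; the calibration is good to about 2 mm. A picture is of the moment at which its call begins. camera_params takes no time and is no camera call.
- ctrl.hand_in(): hands the job in; it is judged then, once.
The state is a dict: "time_s": time; "q": joint angles; "dq": joint speeds; "joint_efforts": joint torques, N m; "eef_pos": TCP position; "eef_rot": TCP orientation; "wrist_force": force on the tool from outside, world axes, zero at the start; "torque": the same for the moment, N m; "opening": opening from 0.0 (shut) to 1.0 (fully open); "grasp_force": force on a finger pad.
Only numpy, scipy, OpenCV 4.12 (cv2) and the standard library are available. Lean on these libraries where they do the work, as an engineer would, in place of code of your own. Each camera call takes 0.05 s, during which the arm holds its last target. There are 200 camera calls.

## Working session

There is one attempt and no reset: what is moved stays moved. The work goes in short steps, Python scripts to look and compute and a tool call to move; the robot and the scene stay as the last step left them, time stands still between calls to the robot, and variables do not carry over. Pictures are saved under pics/ and viewed, at most 12 in all, crops included, and the job is handed in when it is done.

Besides the shell and the picture viewer there is one more tool, called after "Call:" as a command line: name --argument value ..., lists and objects as JSON in quotes. carry_out: Moves the arm, as the interface text tells. Its arguments: {"type":"object","properties":{"steps":{"type":"array"}},"required":["steps"]}

```bash
mkdir -p pics; ls; python3 - <<'E'
from bench import ctrl
import cv2
for n in("scene","top"):
    cv2.imwrite(f"pics/{n}0.png",ctrl.camera(n)[:,:,::-1]); print(n,ctrl.camera_params(n))
print(ctrl.get_obs())
E
```

```text
pics
scene {'vertical_fov': 48.09536093617155, 'cx': 318.46348068535593, 'cy': 199.40158891516137, 'cam_to_world': array([[-0.38057487,  0.57079208, -0.72757073,  1.22015945],
       [ 0.92465866,  0.24594729, -0.29071686,  0.29277547],
       [ 0.01300517, -0.78339411, -0.6213892 ,  0.63689801],
       [ 0.        ,  0.        ,  0.        ,  1.        ]])}
top {'vertical_fov': 51.96543739103838, 'cx': 317.7776707833642, 'cy': 196.19303030921492, 'cam_to_world': array([[ 0.00889314, -0.99182673,  0.12728178,  0.46284818],
       [-0.99958211, -0.01231863, -0.02615077,  0.0436809 ],
       [ 0.02750497, -0.12699603, -0.9915218 ,  0.93212586],
       [ 0.        ,  0.        ,  0.        ,  1.        ]])}
{'time_s': 0.1, 'q': array([ 1.10769938e+00,  1.81461221e-01,  1.60791860e+00, -1.95476011e-05,
        1.35380069e+00, -2.06311582e-01]), 'dq': array([-0.00114619,  0.00014076, -0.00413066,  0.00130314, -0.00065188,
       -0.00027292]), 'joint_efforts': array([ 7.69257458e-04, -4.45876408e+01, -3.52242529e+01, -3.62789015e-04,
        4.13201240e-03, -8.58054227e-05]), 'eef_pos': array([0.14585066, 0.55579209, 0.30307214]), 'eef_rot': array([-2.51784513e-04,  1.28038085e-01,  9.91768934e-01, -7.53007354e-04]), 'wrist_force': array([ 0.19830917, -0.74248552, -0.3963335 ]), 'torque': array([-0.02802234, -0.04034013, -0.00049567]), 'grasp_force': 0.0, 'opening': 0.9973493051808462}
```

View pics/scene0.png

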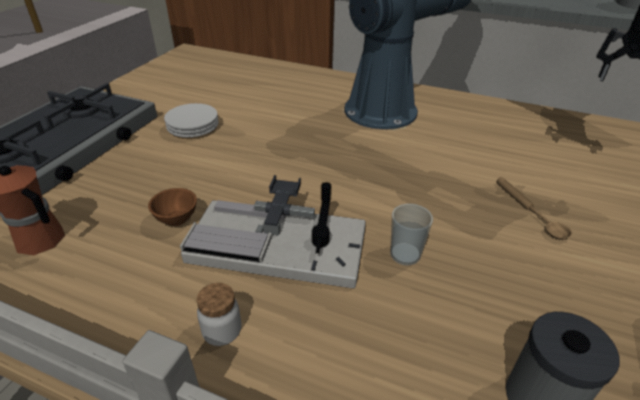

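View pics/top0.png

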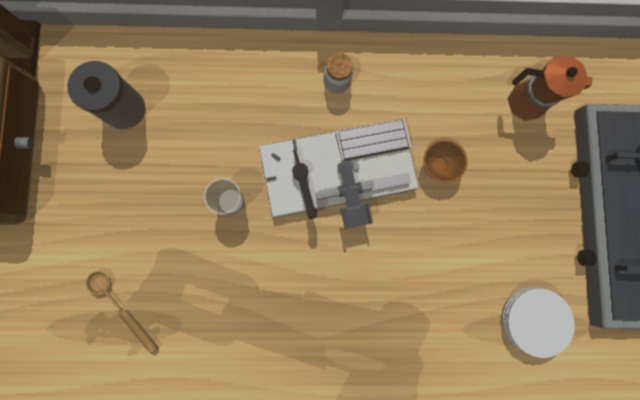

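```bash
cat > h.py <<'E'
import numpy as np, cv2
from bench import ctrl
def P(n):
    p=ctrl.camera_params(n); f=200/np.tan(np.radians(p["vertical_fov"]/2)); return f,p["cx"],p["cy"],np.array(p["cam_to_world"])
def cast(n,uv,z):
    f,cx,cy,T=P(n); uv=np.atleast_2d(np.asarray(uv,float))
    d=np.c_[(uv[:,0]-cx)/f,(uv[:,1]-cy)/f,np.ones(len(uv))]@T[:3,:3].T
    return T[:3,3]+d*((z-T[2,3])/d[:,2])[:,None]
def proj(n,X):
    f,cx,cy,T=P(n); c=(np.atleast_2d(X)-T[:3,3])@T[:3,:3]
    return c[:,:2]/c[:,2:]*f+[cx,cy]
E
python3 - <<'E'
from h import *
im=cv2.imread("pics/top0.png"); hsv=cv2.cvtColor(im,cv2.COLOR_BGR2HSV)
m=((hsv[:,:,1]<45)&(hsv[:,:,2]>90)).astype(np.uint8)
m[:, :255]=0; m[:,422:]=0; m[:112]=0; m[225:]=0
n,l,s,c=cv2.connectedComponentsWithStats(m); print(s[1:][s[1:,4]>30])
cnt=np.vstack(cv2.findContours(m,0,1)[0]); hull=cv2.convexHull(cnt)[:,0]
w=cast("top",hull,.03)[:,:2]
print(cv2.minAreaRect((w*1000).astype(np.float32)))
print(hull.tolist())
big=cv2.resize(im[110:235,200:480],None,fx=2.8,fy=2.8,interpolation=cv2.INTER_CUBIC)
mm=cv2.resize(m[110:235,200:480]*255,None,fx=2,fy=2)
cv2.imwrite("pics/c1.png",big)
sc=cv2.imread("pics/scene0.png"); cv2.imwrite("pics/c2.png",cv2.resize(sc[165:295,140:440],None,fx=2.6,fy=2.6,interpolation=cv2.INTER_CUBIC))
E
```

```text
[[ 260  119  158   98 9444]
 [ 348  205   13    5   31]]
((619.4116821289062, -33.10780334472656), (218.2111053466797, 336.5459289550781), 11.441052436828613)
[[417, 187], [416, 188], [367, 223], [364, 224], [363, 224], [273, 216], [272, 215], [271, 211], [270, 206], [264, 174], [260, 152], [260, 146], [263, 145], [268, 144], [336, 131], [397, 120], [403, 119], [404, 119], [408, 135], [410, 144], [417, 183]]
```

View pics/c1.png

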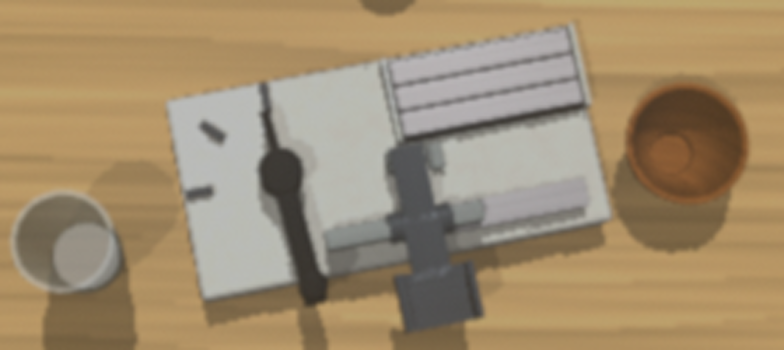

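The crop shows the vent rotated about 11°. In crop pixels its housing corners are far-left (168,102), near-left (205,298) and near-right (611,219). The lever hub is at (281,172), the knob at about (315,290), the plate at (440,297) and the half mark at (212,132). The pointer lies at the shut mark.

```bash
cat >> h.py <<'E'
def vent_fit(uv,V):
    # rigid 2D fit of vent points V (x,y,z) to top pixels uv
    W=np.array([cast("top",u,v[2])[0,:2] for u,v in zip(uv,V)]); V=np.array(V)[:,:2]
    a,b=V-V.mean(0),W-W.mean(0)
    th=np.arctan2((a[:,0]*b[:,1]-a[:,1]*b[:,0]).sum(),(a*b).sum())
    R=np.array([[np.cos(th),-np.sin(th)],[np.sin(th),np.cos(th)]]); t=W.mean(0)-R@V.mean(0)
    return th,t,W-(V@R.T+t)
E
python3 - <<'E'
from h import *
o=lambda u,v:(200+(u+.5)/2.8-.5,110+(v+.5)/2.8-.5)
uv=[o(168,102),o(205,298),o(611,219),o(281,171),o(212,132)]
V=[(.085,.165,.03),(-.080,.165,.03),(-.080,-.170,.03),(.005,.085,.058),(.005+.066*.7071,.085+.066*.7071,.033)]
th,t,r=vent_fit(uv,V); print(th,t,(r*1000).round(1))
R=np.array([[np.cos(th),-np.sin(th)],[np.sin(th),np.cos(th)]])
im=cv2.imread("pics/top0.png"); k=cv2.resize(im[110:235,200:480],None,fx=2.8,fy=2.8,interpolation=cv2.INTER_CUBIC)
pts=dict(c1=(.085,.165,.03),c2=(-.08,.165,.03),c3=(-.08,-.17,.03),c4=(.085,-.17,.03),ax=(.005,.085,.058),knob0=(-.09,.085,.1),plate0=(-.115,-.01,.062),pl_a=(-.137,-.04,.062),pl_b=(-.137,.02,.062),tongue=(-.055,.065,.058),bump=(-.0025,-.039,.038))
for n,p in pts.items():
    w=np.r_[R@p[:2]+t,p[2]]; q=(proj("top",w)[0]-[200,110]+.5)*2.8-.5
    print(n,w.round(4),q.round(0)); cv2.circle(k,tuple(int(x) for x in q),3,(0,0,255),1)
cv2.imwrite("pics/c3.png",k)
# dark masks: lever black
hsv=cv2.cvtColor(im,cv2.COLOR_BGR2HSV)
E
```

```text
0.2086200105785647 [ 0.64308851 -0.02490844] [[-1.8 -2.8]
 [ 2.7 -1.8]
 [ 0.1  3.7]
 [-0.3  0.2]
 [-0.7  0.7]]
c1 [0.6921 0.1541 0.03  ] [164. 100.]
c2 [0.5306 0.1199 0.03  ] [203. 301.]
c3 [ 0.6    -0.2078  0.03  ] [616. 219.]
c4 [ 0.7615 -0.1736  0.03  ] [570.  23.]
ax [0.6304 0.0593 0.058 ] [281. 171.]
knob0 [0.5374 0.0396 0.1   ] [306. 286.]
plate0 [ 0.5327 -0.0585  0.062 ] [434. 298.]
pl_a [ 0.5173 -0.0924  0.062 ] [479. 319.]
pl_b [ 0.5049 -0.0337  0.062 ] [402. 334.]
tongue [0.5758 0.0273 0.058 ] [322. 241.]
bump [ 0.6487 -0.0636  0.038 ] [437. 155.]
```

View pics/c3.png

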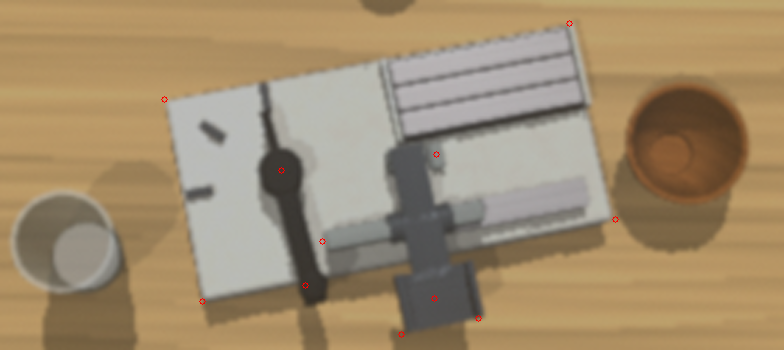

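View pics/c2.png

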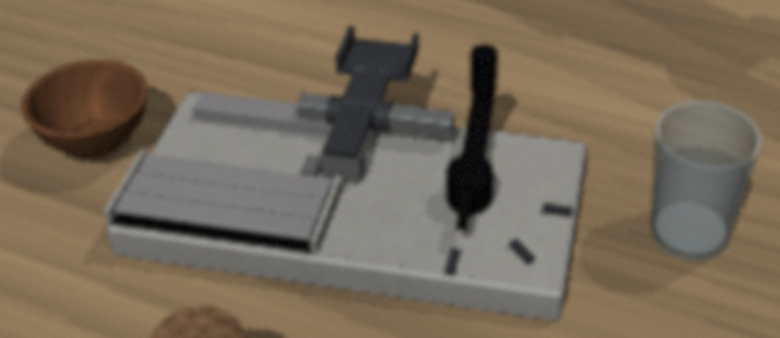

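The housing corners fit to within 3–4 mm. The lever axis and half mark fit to within 1 mm. The plate (about 438,297) and tongue both read as about 3 mm of bolt travel, and the lever stands near 0.08 rad. I'll cross-check against the scene view and work out the first shift.

```bash
cat >> h.py <<'E'
from scipy.spatial.transform import Rotation as Ro
TH=.2086; T0=np.array([.6431,-.0249])
RV=np.array([[np.cos(TH),-np.sin(TH)],[np.sin(TH),np.cos(TH)]])
def vw(x,y,z): return np.r_[RV@[x,y]+T0,z]
def state():
    o=ctrl.get_obs(); q=o["eef_rot"]; return o,np.array(o["eef_pos"]),Ro.from_quat([q[1],q[2],q[3],q[0]])
def shift(target,yaw):
    "tool shift/turn to TCP target, tool pointing down, tool y at vent angle yaw (rad from vent +y)"
    o,p,R=state(); a=np.pi/2+TH+yaw
    y=np.array([np.cos(a),np.sin(a),0]); z=np.array([0,0,-1.]); G=Ro.from_matrix(np.c_[np.cross(y,z),y,z])
    return R.inv().apply(target-p).round(4),(R.inv()*G).as_rotvec().round(4)
E
python3 - <<'E'
from h import *
q=lambda uv:((uv-[140,165]+.5)*2.6-.5).round(0)
for n,p in dict(plate=(-.115,-.013,.062),ax=(.005,.085,.058),knob=(.005-.095*np.cos(.08),.085-.095*np.sin(.08),.1),half=(.0517,.1317,.033),tongue=(-.055,.062,.058),c1=(.085,.165,.03),c4=(.085,-.17,.03)).items():
    print(n,vw(*p).round(4),q(proj("scene",vw(*p))[0]))
print(shift(vw(-.115,-.013,.20),0),shift(vw(-.115,-.013,.20),np.pi))
E
```

```text
plate [ 0.5333 -0.0614  0.062 ] [375.  55.]
ax [0.6304 0.0593 0.058 ] [466. 171.]
knob [0.5393 0.0323 0.1   ] [479.  49.]
half [0.6664 0.1147 0.033 ] [518. 249.]
tongue [0.5765 0.0244 0.058 ] [451. 116.]
c1 [0.6921 0.1541 0.03  ] [559. 294.]
c4 [ 0.7615 -0.1736  0.03  ] [101. 226.]
(array([-0.5315, -0.4984,  0.1037]), array([-0.0015, -0.0007, -0.4654])) (array([-0.5315, -0.4984,  0.1037]), array([-9.0000e-04,  2.0000e-03,  2.6762e+00]))
```

The scene view agrees to about 1 px: plate seen at (377,58), knob at (483,50) and half mark at (521,250). I'll move above the plate with the fingers shut.

Call:
carry_out --steps '[-0.5315,-0.4984,0.1037,0,0,-0.4654,0,-0.5315,-0.4984,0.1037,0,0,-0.4654,0,-0.5315,-0.4984,0.1037,0,0,-0.4654,0,-0.5315,-0.4984,0.1037,0,0,-0.4654,0,-0.5315,-0.4984,0.1037,0,0,-0.4654,0,-0.5315,-0.4984,0.1037,0,0,-0.4654,0,-0.5315,-0.4984,0.1037,0,0,-0.4654,0,-0.5315,-0.4984,0.1037,0,0,-0.4654,0,-0.5315,-0.4984,0.1037,0,0,-0.4654,0,-0.5315,-0.4984,0.1037,0,0,-0.4654,0,-0.5315,-0.4984,0.1037,0,0,-0.4654,0,-0.5315,-0.4984,0.1037,0,0,-0.4654,0,-0.5315,-0.4984,0.1037,0,0,-0.4654,0,-0.5315,-0.4984,0.1037,0,0,-0.4654,0,-0.5315,-0.4984,0.1037,0,0,-0.4654,0,-0.5315,-0.4984,0.1037,0,0,-0.4654,0,-0.5315,-0.4984,0.1037,0,0,-0.4654,0,-0.5315,-0.4984,0.1037,0,0,-0.4654,0]'

```text
time_s: 1.9
eef_pos: [0.5327, -0.06, 0.1998]
eef_rot: [-0.001, -0.104, 0.995, 0.0]
wrist_force: [-0.2, 0.2, -0.7]
opening: 0.002
grasp_force: 0.0
```

```bash
python3 - <<'E'
from h import *
o,p,R=state(); print(o["time_s"],p,o["wrist_force"],o["opening"],o["dq"].round(3),R.as_matrix().round(3).tolist())
print(shift(vw(-.115,-.013,.20),0))
E
```

```text
1.9 [ 0.53274616 -0.06001335  0.19976084] [-0.17623005  0.16320871 -0.70874123] 0.0015578833066141396 [ 0.018 -0.018  0.007 -0.002 -0.003 -0.002] [[-0.978, -0.208, -0.001], [-0.208, 0.978, 0.001], [0.001, 0.001, -1.0]]
(array([-0.0002, -0.0015, -0.0002]), array([ 0.001 , -0.0011,  0.0004]))
```

Call:
carry_out --steps '[0,-0.0015,0.03,0,0,0,0,0,-0.0015,0.05,0,0,0,0,0,-0.0015,0.058,0,0,0,0,0,-0.0015,0.062,0,0,0,0,0,-0.0015,0.065,0,0,0,0,0,-0.0015,0.068,0,0,0,0,0,-0.0015,0.071,0,0,0,0,0,-0.0015,0.074,0,0,0,0,0,-0.0015,0.076,0,0,0,0,0,-0.0015,0.076,0,0,0,0,0,-0.0015,0.076,0,0,0,0]'

```text
time_s: 3.0
eef_pos: [0.5336, -0.0624, 0.1242]
eef_rot: [-0.0, -0.104, 0.995, 0.0]
wrist_force: [-4.3, -0.7, 4.5]
opening: -0.0
grasp_force: 2.6
```

```bash
python3 - <<'E'
from h import *
o,p,R=state(); print(p, RV.T@(p[:2]-T0))
a=ctrl.camera("scene")[165:295,140:440,::-1]; b=ctrl.camera("top")[110:235,200:480,::-1]
z=lambda k:cv2.resize(k,(560,270),interpolation=cv2.INTER_CUBIC)
cv2.imwrite("pics/p1.png",np.vstack([z(a),z(b)]))
E
```

```text
[ 0.5336349  -0.06243057  0.12422018] [-0.11486432 -0.0140478 ]
```

View pics/p1.png

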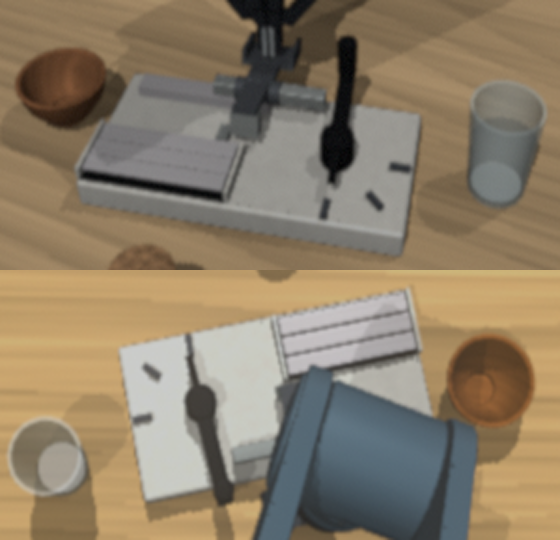

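The scene view (top half) shows the shut fingers between the fences with the catch's tooth end lifted at (250,120). The reaction of about 5 N up matches a tilt of about 0.22. Next I'll slide.

Call:
carry_out --steps '[0,-0.004,0,0,0,0,0,0,-0.008,0,0,0,0,0,0,-0.012,0,0,0,0,0,0,-0.018,0,0,0,0,0,0,-0.025,0,0,0,0,0,0,-0.032,0,0,0,0,0,0,-0.039,0,0,0,0,0,0,-0.046,0,0,0,0,0,0,-0.053,0,0,0,0,0,0,-0.06,0,0,0,0,0,0,-0.067,0,0,0,0,0,0,-0.074,0,0,0,0,0,0,-0.08,0,0,0,0,0,0,-0.083,0,0,0,0,0,0,-0.083,0,0,0,0,0]'

```text
time_s: 4.6
eef_pos: [0.5517, -0.1441, 0.1246]
eef_rot: [0.001, -0.104, 0.995, -0.0]
wrist_force: [-1.2, 0.5, 3.5]
opening: -0.002
grasp_force: 2.2
```

Call:
carry_out --steps '[0,-0.002,0,0,0,0,0,0,-0.004,0,0,0,0,0,0,-0.006,0,0,0,0,0,0,-0.006,0,0,0,0,0]'

```text
time_s: 5.0
eef_pos: [0.5522, -0.1482, 0.1238]
eef_rot: [-0.0, -0.104, 0.995, 0.001]
wrist_force: [0.1, 6.8, 5.5]
opening: 0.002
grasp_force: 5.5
```

```bash
python3 - <<'E'
from h import *
o,p,R=state(); print(p, RV.T@(p[:2]-T0),RV.T@o["wrist_force"][:2])
E
```

```text
[ 0.55216789 -0.14817465  0.12383655] [-0.11448987 -0.10177111] [1.46996412 6.60370366]
```

Call:
carry_out --steps '[0,-0.002,0,0,0,0,0,0,-0.003,0,0,0,0,0,0,-0.003,0,0,0,0,0]'

```text
time_s: 5.3
eef_pos: [0.5523, -0.149, 0.1232]
eef_rot: [-0.001, -0.104, 0.995, 0.003]
wrist_force: [-0.5, 15.2, 3.9]
opening: -0.001
grasp_force: 8.7
```

```bash
python3 - <<'E'
from h import *
o,p,R=state(); print(p, RV.T@(p[:2]-T0),RV.T@o["wrist_force"][:2])
E
```

```text
[ 0.5522628  -0.14898294  0.1231718 ] [-0.11456441 -0.10258152] [ 2.67523507 14.97187318]
```

Call:
carry_out --steps '[0,0.002,0,0,0,0,0,0,0.002,-0.003,0,0,0,0,0,0.002,-0.006,0,0,0,0,0,0.002,-0.01,0,0,0,0,0,0.002,-0.014,0,0,0,0,0,0.002,-0.02,0,0,0,0,0,0.002,-0.03,0,0,0,0,0,0.002,-0.05,0,0,0,0,0,0.002,-0.09,0,0,0,0,0,0.052,-0.11,0,0,0,0,0,0.102,-0.11,0,0,0,0,0,0.152,-0.11,0,0,0,0,0,0.192,-0.11,0,0,0,0,0,0.232,-0.11,0,0,0,0,0,0.232,-0.11,0,0,0,0]'

```text
time_s: 6.8
eef_pos: [0.5038, 0.0781, 0.2349]
eef_rot: [0.0, -0.106, 0.994, 0.0]
wrist_force: [0.4, 0.0, 0.9]
opening: 0.0
grasp_force: 0.0
```

```bash
python3 - <<'E'
from h import *
o,p,R=state(); print(p, RV.T@(p[:2]-T0),o["wrist_force"])
a=ctrl.camera("scene")[165:295,140:440,::-1]; b=ctrl.camera("top")[110:235,200:480,::-1]
cv2.imwrite("pics/t2.png",ctrl.camera("top")[:,:,::-1]);
z=lambda k:cv2.resize(k,(640,300),interpolation=cv2.INTER_CUBIC)
cv2.imwrite("pics/p2.png",np.vstack([z(a),z(b)]))
for n,q in dict(plate80=(-.115,-.09,.062),tongue80=(-.055,-.015,.058),lev0=(-.102,.085,.058)).items():
    print(n,((proj("scene",vw(*q))[0]-[140,165])*[640/300,300/130]).round(),((proj("top",vw(*q))[0]-[200,110])*[640/280,2.4]+[0,300]).round())
E
```

```text
[0.50383525 0.07811328 0.23485516] [-0.11491268  0.12962054] [0.38256962 0.01181826 0.8562983 ]
plate80 [234.  39.] [437. 537.]
tongue80 [291.  91.] [345. 489.]
lev0 [401.  73.] [251. 562.]
```

View pics/p2.png

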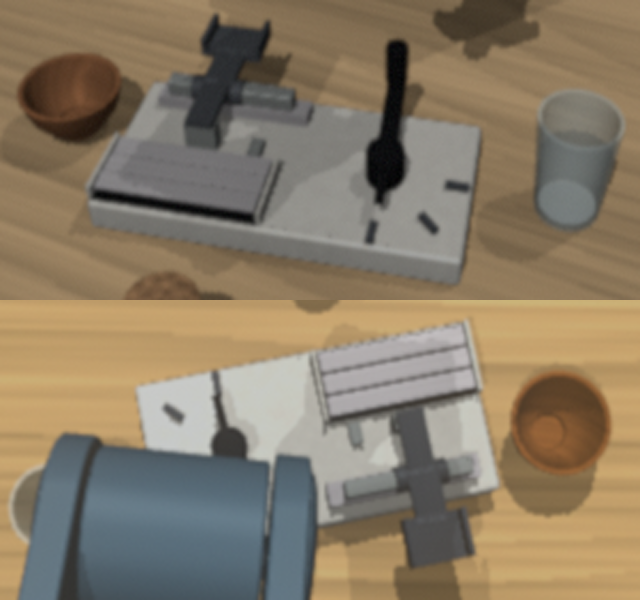

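The catch now stands at (237,42) in the scene view and (438,537) in the top view, matching a travel of 80 mm. The tooth is down behind the bump. Now for the lever waypoints.

```bash
python3 - <<'E'
import numpy as np
for th in (0,.1,.2,.3,.4,.5,.6,.68,.74,.785,.83):
    r=np.array([-np.cos(th),-np.sin(th)]); t=np.array([np.sin(th),-np.cos(th)])
    c=np.array([.005,.085])+.095*r-.025*t
    print(th,(-(c[0]+.1149)).round(4),(c[1]-.1296).round(4))
E
```

```text
0 -0.0249 -0.0196
0.1 -0.0229 -0.0292
0.2 -0.0218 -0.039
0.3 -0.0218 -0.0488
0.4 -0.0227 -0.0586
0.5 -0.0245 -0.0682
0.6 -0.0274 -0.0776
0.68 -0.0303 -0.0849
0.74 -0.0329 -0.0902
0.785 -0.035 -0.0941
0.83 -0.0373 -0.0978
```

Call:
carry_out --steps '[-0.025,-0.005,0.03,0,0,0,0,-0.025,-0.005,0.065,0,0,0,0,-0.025,-0.005,0.09,0,0,0,0,-0.025,-0.005,0.096,0,0,0,0,-0.025,-0.012,0.096,0,0,0,0,-0.025,-0.02,0.096,0,0,0,0,-0.023,-0.029,0.096,0,0,-0.1,0,-0.022,-0.039,0.096,0,0,-0.2,0,-0.022,-0.049,0.096,0,0,-0.3,0,-0.0227,-0.0586,0.096,0,0,-0.4,0,-0.0245,-0.0682,0.096,0,0,-0.5,0,-0.0274,-0.0776,0.096,0,0,-0.6,0,-0.0303,-0.0849,0.096,0,0,-0.68,0,-0.0303,-0.0849,0.096,0,0,-0.68,0,-0.0303,-0.0849,0.096,0,0,-0.68,0]'

```text
time_s: 8.45
eef_pos: [0.5529, -0.003, 0.1396]
eef_rot: [0.001, -0.428, 0.904, -0.001]
wrist_force: [0.1, 0.8, 0.2]
opening: 0.004
grasp_force: 0.0
```

```bash
python3 - <<'E'
from h import *
o,p,R=state(); print(p, RV.T@(p[:2]-T0),RV.T@o["wrist_force"][:2])
im=ctrl.camera("scene")[:,:,::-1]; cv2.imwrite("pics/s3.png",im)
cv2.imwrite("pics/p3.png",cv2.resize(im[165:295,240:440],None,fx=4,fy=4,interpolation=cv2.INTER_CUBIC))
q=lambda v:((proj("scene",vw(*v))[0]-[240,165]+.5)*4-.5).round()
for a in (.6,.65,.7,.75,.785): print(a,"ptr tip",q((.005+.05*np.cos(a),.085+.05*np.sin(a),.052)),"knob",q((.005-.095*np.cos(a),.085-.095*np.sin(a),.1)))
print("ax",q((.005,.085,.058)),"half",q((.0517,.1317,.033)))
E
```

```text
[ 0.5528803  -0.00302769  0.13957783] [-0.08373435  0.0400818 ] [0.27482977 0.7867514 ]
0.6 ptr tip [362. 341.] knob [242.  84.]
0.65 ptr tip [366. 339.] knob [233.  86.]
0.7 ptr tip [371. 337.] knob [224.  89.]
0.75 ptr tip [376. 335.] knob [216.  91.]
0.785 ptr tip [379. 334.] knob [210.  94.]
ax [318. 264.] half [398. 384.]
```

View pics/p3.png

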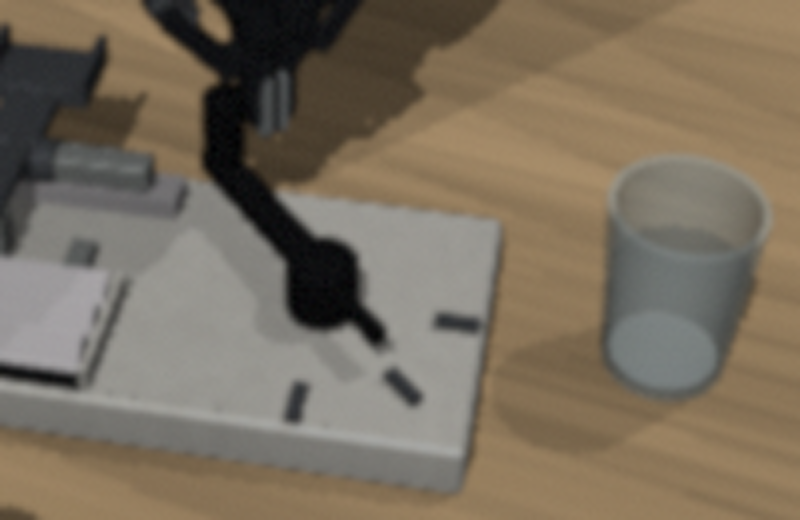

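The scene view shows the pointer tip at about (381,344) and the half mark at (404,387), so the lever is slightly short of half, at about 0.72. I'll back off and measure from above with the view clear.

Call:
carry_out --steps '[0,0.012,0,0,0,0,0,0,0.012,-0.04,0,0,0,0,0,0.012,-0.085,0,0,0,0,0.04,0.012,-0.1,0,0,0,0,0.08,0.012,-0.1,0,0,0,0,0.12,0.012,-0.1,0,0,0,0,0.16,0.012,-0.1,0,0,0,0,0.2,0.012,-0.1,0,0,0,0,0.2,0.012,-0.1,0,0,0,0]'

```text
time_s: 9.4
eef_pos: [0.4141, -0.1517, 0.2381]
eef_rot: [-0.001, -0.428, 0.904, -0.0]
wrist_force: [0.5, 1.2, -0.8]
opening: 0.003
grasp_force: 0.0
```

```bash
cat > lev.py <<'E'
from h import *
import sys
im=ctrl.camera("top")[:,:,::-1].copy(); tag=sys.argv[1]
S=5; big=cv2.resize(im[120:220,255:375],None,fx=S,fy=S,interpolation=cv2.INTER_CUBIC)
cv2.imwrite(f"pics/l{tag}.png",big)
v=big.max(2); m=(v<62).astype(np.uint8)
n,l,s,c=cv2.connectedComponentsWithStats(m); i=l[tuple(reversed(((proj("top",vw(.005,.085,.058))[0]-[255,120]+.5)*S).astype(int)))]
ys,xs=np.where(l==i); uv=np.c_[(xs+.5)/S-.5+255,(ys+.5)/S-.5+120]
W=cast("top",uv,.055)[:,:2]; V=(W-T0)@RV-[.005,.085]; d=np.linalg.norm(V,axis=1)
print("pixels",len(V),"maxr",d.max())
for a,b,sg in ((.027,.07,-1),(.025,.05,1)):
    k=(d>a)&(d<b)&(V[:,0]*sg>0); mm=V[k]*sg
    print("handle" if sg<0 else "pointer",k.sum(),np.arctan2(mm[:,1].mean(),mm[:,0].mean()))
A=V[d>.025]; vx,vy,x,y=cv2.fitLine(A.astype(np.float32),cv2.DIST_HUBER,0,.001,.001).ravel(); print("line",np.arctan(vy/vx),x,y)
E
python3 lev.py 1
```

```text
pixels 295837 maxr 0.20095809947475732
handle 34685 -0.00839588706015089
pointer 15250 0.005215863043161264
line 0.73634857 -0.016722266 -0.05212529
```

View pics/l1.png

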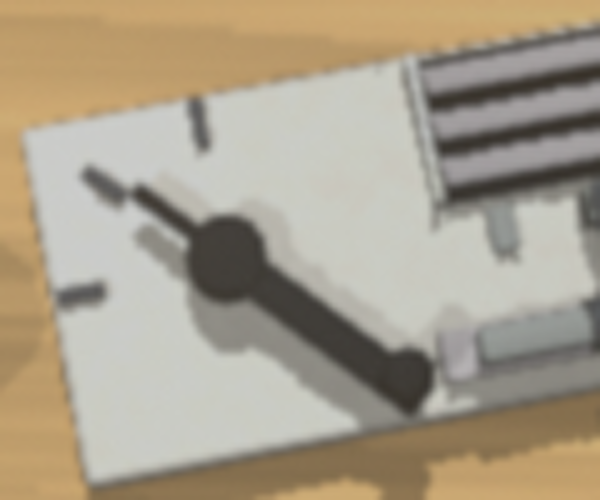

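The view shows the hub at (227,257), pointer tip at (138,190) and half mark at (105,187). The mask's threshold was too low, so I'll re-measure from this saved crop.

```bash
sed -i 's/v<62/v<85/; s/; i=l\[.*$/; i=l[257,227]/' lev.py
sed -e 's/^im=.*$/tag="x"/; s/^S=5.*$/S=5; big=cv2.imread("pics\/l1.png")/; s/^cv2.imwrite.*$//' lev.py > lev1.py; python3 lev1.py x
python3 - <<'E'
from h import *
k=lambda u,v,z:(cast("top",[(u+.5)/5-.5+255,(v+.5)/5-.5+120],z)[0,:2]-T0)@RV-[.005,.085]
for n,a in dict(mark=(105,187,.033),shut=(200,124,.033),full=(82,294,.033),tip=(138,190,.052),knob=(406,373,.1),hub=(227,257,.058)).items():
    d=k(*a); print(n,d.round(4),np.hypot(*d).round(4),np.arctan2(d[1],d[0]).round(3))
E
```

```text
pixels 13713 maxr 0.10530857529727168
handle 3603 0.7182407709710141
pointer 541 0.7484609635735998
line 0.73675585 -0.03858012 -0.03507788
mark [0.0456 0.0471] 0.0656 0.802
shut [0.0658 0.0001] 0.0658 0.001
full [0.     0.0661] 0.0661 1.571
tip [0.037  0.0327] 0.0494 0.723
knob [-0.0703 -0.0612] 0.0933 -2.425
hub [-0.0008  0.0005] 0.0009 2.623
```

The lever reads about 0.725 and the marks read 0.80 (nominal 0.785), so it needs about 0.06 more. I'll repeat the same push, carried 0.06 further.

Call:
carry_out --steps '[-0.05,0,0,0,0,0,0,-0.1,0,0,0,0,0,0,-0.15,0,0,0,0,0,0,-0.2,0,0.01,0,0,0,0,-0.2,0,0.05,0,0,0,0,-0.2,0,0.09,0,0,0,0,-0.2,0,0.1,0,0,0,0,-0.2,-0.006,0.1,0,0,0,0,-0.2,-0.01,0.1,0,0,0,0,-0.2,-0.012,0.1,0,0,0,0,-0.1995,-0.014,0.1,0,0,-0.02,0,-0.199,-0.016,0.1,0,0,-0.04,0,-0.1985,-0.0178,0.1,0,0,-0.06,0,-0.1985,-0.0178,0.1,0,0,-0.06,0,-0.1985,-0.0178,0.1,0,0,-0.06,0]'

```text
time_s: 10.95
eef_pos: [0.5557, -0.0073, 0.1382]
eef_rot: [0.0, -0.457, 0.89, -0.0]
wrist_force: [-0.2, -0.6, 0.8]
opening: -0.002
grasp_force: 0.0
```

Call:
carry_out --steps '[0,0.012,0,0,0,0,0,0,0.012,-0.04,0,0,0,0,0,0.012,-0.085,0,0,0,0,0.04,0.012,-0.1,0,0,0,0,0.08,0.012,-0.1,0,0,0,0,0.12,0.012,-0.1,0,0,0,0,0.16,0.012,-0.1,0,0,0,0,0.2,0.012,-0.1,0,0,0,0,0.2,0.012,-0.1,0,0,0,0]'

```text
time_s: 11.85
eef_pos: [0.43, -0.1603, 0.2379]
eef_rot: [-0.003, -0.451, 0.892, -0.002]
wrist_force: [0.2, -0.3, -0.6]
opening: -0.003
grasp_force: 0.0
```

```bash
python3 lev.py 2; python3 - <<'E'
from h import *
cv2.imwrite("pics/end.png",ctrl.camera("top")[90:240,180:500,::-1].repeat(2,0).repeat(2,1)); print(ctrl.get_obs()["time_s"])
E
```

```text
pixels 13727 maxr 0.10476337075370216
handle 3589 0.7520922500845193
pointer 535 0.7784851562669882
line 0.7924133 -0.053512976 -0.053124964
11.95
```

View pics/end.png

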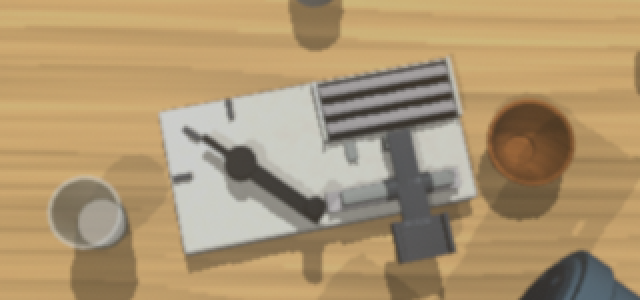

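The bolt is back, the tumbler and bowl have not moved, and the pointer at (205,137) almost meets the half mark at (191,131). The angle reads about 0.76, so I'll make one small push of +0.025 more.

Call:
carry_out --steps '[-0.05,0,0,0,0,0,0,-0.1,0,0,0,0,0,0,-0.15,0,0,0,0,0,0,-0.2,0,0.01,0,0,0,0,-0.2,0,0.05,0,0,0,0,-0.2,0,0.09,0,0,0,0,-0.2,0,0.1,0,0,0,0,-0.2,-0.006,0.1,0,0,0,0,-0.2,-0.01,0.1,0,0,0,0,-0.2,-0.012,0.1,0,0,0,0,-0.1995,-0.0135,0.1,0,0,-0.015,0,-0.199,-0.0145,0.1,0,0,-0.025,0,-0.199,-0.0145,0.1,0,0,-0.025,0,-0.199,-0.0145,0.1,0,0,-0.025,0]'

```text
time_s: 13.35
eef_pos: [0.5608, -0.0068, 0.1374]
eef_rot: [-0.002, -0.465, 0.885, -0.002]
wrist_force: [-0.3, 0.4, -0.9]
opening: -0.0
grasp_force: 0.0
```

Call:
carry_out --steps '[0,0.012,0,0,0,0,0,0,0.012,-0.04,0,0,0,0,0,0.012,-0.085,0,0,0,0,0.04,0.012,-0.1,0,0,0,0,0.08,0.012,-0.1,0,0,0,0,0.12,0.012,-0.1,0,0,0,0,0.16,0.012,-0.1,0,0,0,0,0.2,0.012,-0.1,0,0,0,0,0.2,0.012,-0.1,0,0,0,0]'

```text
time_s: 14.25
eef_pos: [0.4388, -0.1606, 0.2379]
eef_rot: [-0.007, -0.459, 0.888, -0.004]
wrist_force: [0.1, 0.8, 0.4]
opening: -0.002
grasp_force: 0.0
```

```bash
python3 lev.py 3
```

```text
pixels 13740 maxr 0.1057863147604418
handle 3604 0.7950309292150192
pointer 558 0.8230833213271863
line 0.8395202 -0.0411974 -0.043839283
```

View pics/l3.png

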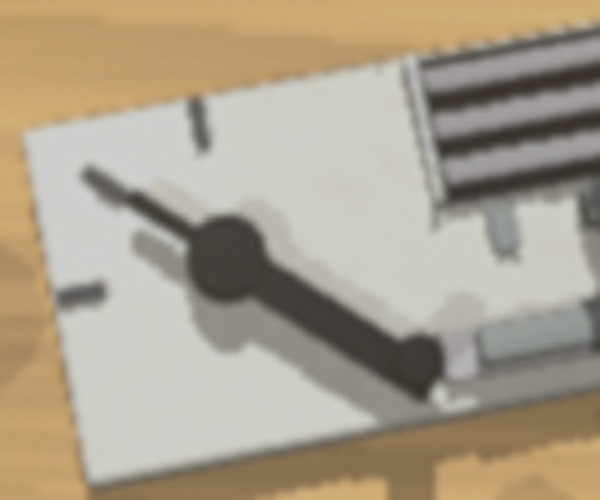

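The pointer now runs straight into the half mark: tip at (133,198), mark at (105,187), mean angle about 0.80. The bolt is still back, so I'm handing in.

```bash
python3 -c "
from bench import ctrl
print(ctrl.hand_in())"
```

```text
the job is handed in; nothing more can be done
None
```

The job is handed in, and the hand-in gave no verdict: the bolt is fully back with its tooth down behind the bump, the vent lever is at about 0.80 rad against 0.785 for half open, and the tumbler and bowl were not touched.

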